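# Seat the keyed brass die in the blocking press and slide the bed home

### The job

Set up the blocking press for the next cover: take the brass die from the rack and seat it in the pulled-out bed with its key in the key slot, feeling it in gently until it drops fully home, its shoulder flat on the seat plate. Let go of it, then push the bed all the way in under the head with the die still seated. Do not force or drop the die, and leave the other dies and the things on the bench alone.

Things in the scene. Friction and masses are not known exactly. Their poses are not given: they have to be found in the camera images.
- brass_die: Brass (gold-coloured) blocking die, 0.2 to 0.4 kg, 36 mm tall: block 60 (x) x 40 (y) x 26 mm high with upright flat sides, on a keyed steel tenon 10 mm high, set in all round so that the block has a shoulder. Origin: middle of the block's outline, at the level of the tenon's underside; z up. It stands on its tenon on the rack and is pinched across its 40 mm width (y).
- die_key (a point): Tip of the brass die's key, on its underside at x = +25 mm, y = 0 in the die's axes. Tenon in those axes: main part x = -22 to +14 mm by y = -11 to +11 mm, then the narrower key on to x = +25 mm by y = -5 to +5 mm. A red dot on the top face marks the key end.
- press: Benchtop blocking press, teal, fixed: base 440 x 240 mm, column and head 0.38 m high (foil reel to 0.45 m). Origin under the base; front (bed pulls out to it) at -x, column at +x. The head's underside, 100 mm above the table, covers x = -110 to +5 mm, y = -65 to +65 mm. A seated die passes under it with 6 mm to spare; one standing on the pocket's rim does not.
- bed (a joint): How far the press's bed is pulled out, m: 0 is fully home against its stop, under the head; 0.15 to 0.18 at the start (limit 0.19). It slides along the press's x with 7 N of friction and a little drag, stays where it is left, and gives way if pushed along x harder than that.
- seat (a point): Middle of the die seat in the bed, at the zero setting of its seat plate. Level with the plate top, 68 mm above the table; x points into the machine. NOT measured: an earlier user shifted the plate along this y by up to 12 mm and turned it about its centre by up to 0.12 rad, either way, and clamped it hard. Seated, the die's origin is 10 mm below this level; standing on the rim, level with it.
- key_slot (a point): Far end of the key slot at zero setting, 26.5 mm beyond the seat point along x. Pocket in the plate's axes: main x = -23.5 to +15.5 mm by y = -12.5 to +12.5 mm, slot on to x = +26.5 mm by y = -6.5 to +6.5 mm; 12 mm deep, 1.5 mm wider than the tenon all round, square-edged. Dark steel plate 92 x 84 x 12 mm, red mark beyond the slot. The die's key (+x) goes in it.
- bed_pull (a point): Middle of the top edge of the black pull bar on the bed's front end: an upright bar 100 mm wide (y), 14 mm thick (x, 7 mm either side of this point), 34 mm high, its top 78 mm above the table. Axes as the press: x into the machine. Pushing the bar's front face along +x slides the bed home.
- steel_die: Grey steel die, not for this job. Same outline as the brass die: 60 x 40 x 36 mm, standing on its tenon; origin at the centre of its underside.
- polymer_die: Green-faced aluminium die, not for this job. Same outline as the brass die: 60 x 40 x 36 mm, standing on its tenon; origin at the centre of its underside.
- glue_tub: White glue tub with a blue band, 100 mm across, 97 mm high; origin at the centre of its underside.
- scissors: Scissors with dark blue handles, lying, 200 mm long; origin near the pivot.
- knife: Orange and black utility knife, lying, 150 mm long; origin near its middle, underside.
- glue_brush: Flat glue brush with a blue handle, lying, 180 mm long; origin at the underside near the ferrule.
- bone_folder: Ivory bone folder, lying flat, 150 x 22 x 5 mm; origin at the centre of its underside.
There are look-alikes about, which are no part of the job. Leave any blue or pink look-alike of the brass_die alone.

How it is judged:
By the outcome, as a careful person would: the job done as asked, in the order asked, and still so for the second after the job is handed in, with the robot touching nothing.
It also fails if it takes over 72 s, if anything falls off the work surface, if the arm or the gripper's body presses on something with over 40 N, if the wrist force passes 120 N, or if a joint passes its speed limit or range.

### The arm

A 7-joint arm with a two-finger parallel gripper is mounted at the origin on the work surface. World frame = base frame: x ahead of the robot, y to its left, z up, the work surface at z = 0. Lengths are in m, angles in rad, forces in N, time in s.
With the tool pointing down it reaches from about 0.4 to 0.85 m from the base axis. Payload 10.4 kg.
Tool frame: the origin (TCP) lies on the centre line of the jaws, within the pads' length; the fingertips stand 11 mm ahead of it and the grasp point (between the pads) lies 8 mm behind it (tip_reach is the distance from the TCP to the fingertips, in m); z points along the fingers, y is the line along which they close (so a half turn about z gives the same grasp; the last joint's range is limited). The gripper opens to 85 mm and grips with 20 to 120 N. Pads are 22 mm wide; open, the fingers measure 114 mm over their backs; the gripper's body (76 mm by 85 mm) begins 54 mm behind the grasp point. The pads swing forward as they close: fully open they stand 13 mm farther back than shut.
Start: joints at [-1.127, 0.332, -0.065, 1.46, 0.022, 1.35, -0.088], TCP at [0.281, 0.558, 0.221] pointing down, gripper open.
Joint ranges: [-2.6, 2.6], [-0.5, 2.12], [-1.47, 1.34], [0.16, 2.42], [-1.27, 4.41], [0.06, 2.06], [-2.6, 2.6]. Speed limits (rad/s): [2.22, 2.22, 2.79, 2.79, 3.14, 3.14, 3.14].

### API

Orientations are given as a unit quaternion [x, y, z, w].
In Python, from workcell import get_obs, camera, hand_in, tip_reach gives the robot as it stands. The module is installed in compiled form; this text tells all that it offers.
- The arm moves only by the tool move_arm, never from a script. Its argument "plan" is a list of rows, each an object with "delta_pos": the shift along the tool's x, y, z in fractions of the full range, 1 being 750 mm, a list of three; "turn": the turn, a rotation vector about the tool's x, y, z in a scale on which 1.0 is 4 rad, a list of three; "fingers": the closure, from 0 (fully open) to 1 (shut). A call has 1 to 12 rows; each row is the pose to reach, as a shift and turn from the pose commanded when the call began, along the tool's axes at that moment; what a row does not reach only later rows make up. A row lasts 1/8 s, in which the tool goes at most 62.5 mm and 10.7 degrees, less where a joint would pass 70% of its speed; a pose out of reach is approached as far as the arm can. A shift or turn number past 1, either way, is cut back to 1. A call with a gripper value outside its range is refused whole. The fingers move at their own pace and stop on an object; "force" is the grip in N (left out, the last holds). Time passes only in rows, so rows that repeat a pose let the fingers close. It gives the time, the measured TCP pose, the force, the opening and the grip force at its end, in the units of the state.
- get_obs(): the state, without advancing time (a new reading comes with each control period).
- camera(name): name is "side" or "top" or "wrist"; returns a dict with "color" (480x640x3 uint8, red, green, blue), "range_z" (480x640 float32, m along the optical axis (not along the pixel's ray), 0 where there is no reading), "fx", "fy", "cx", "cy" (pixels), "k1" (the pictures are not rectified: a ray, as slopes to the right and down, at radius r is drawn at 1 + k1 r^2 times it, then the intrinsics apply), "R" (3x3) and "t" (3): a world point X has camera coordinates R X + t; the wrist camera has in their place "tool_from_camera" (4x4, takes a point from camera to tool coordinates, whose origin is the TCP and whose axes are the flange's). Camera axes: x right, y down, z forward; pixel columns grow to the right and rows downward; lengths in m; the calibration is good to about 2 mm. A picture is of the moment at which its call begins: read the wrist's pose just before it.
- hand_in(): hands the job in; it is judged then, once.
The state is a dict: "clock": time; "joint_pos": joint angles; "joint_velocities": joint speeds; "tau": joint torques, N m; "position": TCP position; "ee_rot": TCP orientation; "ft_force": force on the tool from outside, world axes, zero at the start; "torque": the same for the moment, N m; "grip_width": opening from 0.0 (shut) to 1.0 (fully open); "grasp_force": force on a finger pad.
Only numpy, scipy, OpenCV 4.12 (cv2) and the standard library are available. Lean on these libraries where they do the work, as an engineer would, in place of code of your own. Each camera call takes 0.05 s, during which the arm holds its last target. There are 200 camera calls.

## Working session

There is one attempt and no reset: what is moved stays moved. The work goes in short steps, Python scripts to look and compute and a tool call to move; the robot and the scene stay as the last step left them, time stands still between calls to the robot, and variables do not carry over. Pictures are saved under pics/ and viewed, at most 12 in all, crops included, and the job is handed in when it is done.

Besides the shell and the picture viewer there is one more tool, called after "Emit:" in YAML: its name, and indented under it one key for each argument. move_arm: Moves the arm, as the interface text tells. Its arguments: {"type":"object","properties":{"plan":{"type":"array","items":{"type":"object","properties":{"delta_pos":{"type":"array","items":{"type":"number"}},"turn":{"type":"array","items":{"type":"number"}},"fingers":{"type":"number"}}}},"force":{"type":"number"}},"required":["plan"]}

```bash
mkdir -p pics
cat > h.py <<'E'
import numpy as np, cv2
from workcell import get_obs, camera, tip_reach
from scipy.spatial.transform import Rotation as Rn
def grab(name):
    o=get_obs(); c=camera(name)
    if name=='wrist':
        T=np.eye(4);T[:3,:3]=Rn.from_quat(o['ee_rot']).as_matrix();T[:3,3]=o['position']
        M=T@c['tool_from_camera']; c['Rw']=M[:3,:3]; c['tw']=M[:3,3]
    else:
        c['Rw']=c['R'].T; c['tw']=-c['R'].T@c['t']
    return c
def save(c,fn,crop=None,s=1):
    im=c['color'][...,::-1]
    if crop: x0,y0,x1,y1=crop; im=im[y0:y1,x0:x1]
    cv2.imwrite('pics/'+fn,cv2.resize(im,None,fx=s,fy=s,interpolation=cv2.INTER_CUBIC))
def rays(c,uv):
    uv=np.atleast_2d(uv).astype(float); d=np.c_[(uv[:,0]-c['cx'])/c['fx'],(uv[:,1]-c['cy'])/c['fy']]
    p=d.copy()
    for _ in range(20): p=d/(1+c['k1']*(p**2).sum(1,keepdims=True))
    return np.c_[p,np.ones(len(p))]
def at_z(c,uv,z):
    r=rays(c,uv)@c['Rw'].T; return c['tw']+r*((z-c['tw'][2])/r[:,2])[:,None]
def at_d(c,uv):
    uv=np.atleast_2d(uv); D=c['range_z'][uv[:,1].astype(int),uv[:,0].astype(int)]
    return (rays(c,uv)*D[:,None])@c['Rw'].T+c['tw']
E
python3 - <<'E'
from h import *
import pickle
for n in('top','side'):
    c=grab(n); save(c,n+'1.png'); pickle.dump(c,open(n+'.pkl','wb')); print(n,c['tw'],c['fx'],c['k1'])
print(get_obs(),tip_reach)
E
```

```text
top [0.33491224 0.00889042 1.22763639] 496.57564521314475 -0.025225984748644036
side [ 0.34421736 -0.89237253  0.92895956] 612.2659835121866 -0.050641797179959785
{'clock': 0.1, 'joint_pos': array([-1.12661071,  0.33280359, -0.06469559,  1.46085377,  0.02156834,
        1.34990626, -0.08848391]), 'joint_velocities': array([ 8.94807077e-04, -2.42386548e-03, -2.71821490e-04, -1.55460485e-03,
       -9.07926026e-05,  1.07700936e-03, -1.56932173e-03]), 'tau': array([ 8.53588626e-04, -6.26745844e+01,  4.86775883e-02, -3.92429817e+01,
        1.62541552e-02,  6.95468814e-03, -1.37710788e-05]), 'position': array([0.28109974, 0.5578263 , 0.22070036]), 'ee_rot': array([ 2.31267899e-01,  9.72889897e-01, -6.24467272e-04, -1.33729237e-04]), 'ft_force': array([ 0.25619472,  0.00298731, -0.1902111 ]), 'torque': array([ 0.03137574, -0.02148862, -0.00370084]), 'grasp_force': 0.0, 'grip_width': 0.9995400944081135} 0.011
```

View pics/top1.png

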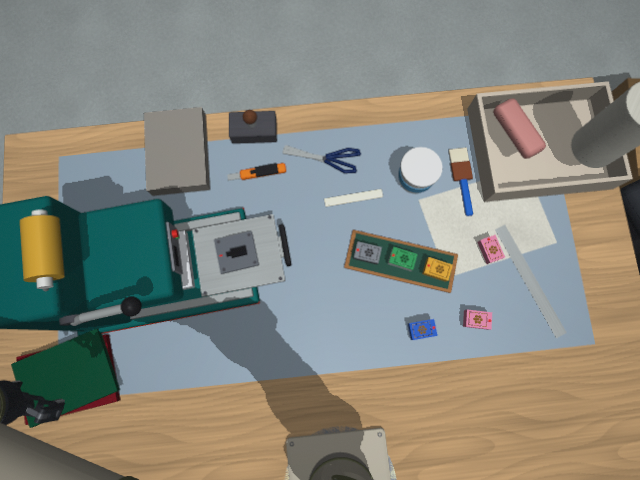

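View pics/side1.png

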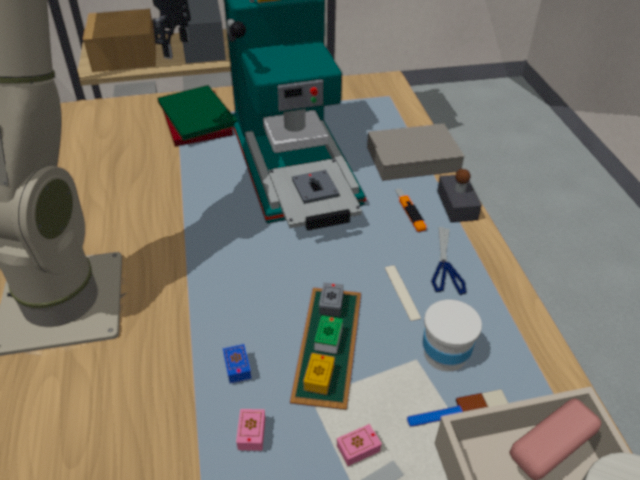

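The top view shows the brass die at about (439,268) on the right of the rack. The press is at left, its bed pulled out towards +column, with the seat plate at (236,252) and the pull bar at (285,245). The side view agrees. I'll enlarge both areas.

Run:
```python
from h import *
import pickle
c=pickle.load(open('top.pkl','rb'))
im=c['color'][...,::-1]
a=cv2.resize(im[235:300,340:470],None,fx=6,fy=6,interpolation=cv2.INTER_CUBIC)[:, :780]
b=cv2.resize(im[210:300,180:300],None,fx=6,fy=6,interpolation=cv2.INTER_CUBIC)
cv2.imwrite('pics/a.png',a);cv2.imwrite('pics/b.png',b)
print(a.shape,b.shape)
for p in[(439,268),(404,258),(368,252),(450,287),(236,252),(265,270),(286,245),(320,300),(219,252),(270,225)]: print(p,at_d(c,p).round(4))
```

```text
(390, 780, 3) (540, 720, 3)
(439, 268) [[ 0.4663 -0.2898  0.0461]]
(404, 258) [[ 0.4993 -0.21    0.0445]]
(368, 252) [[ 0.523  -0.1256  0.044 ]]
(450, 287) [[ 0.4212 -0.3194  0.0074]]
(236, 252) [[0.5539 0.19   0.0564]]
(265, 270) [[0.5031 0.1241 0.0589]]
(286, 245) [[0.5545 0.0682 0.0767]]
(320, 300) [[ 0.4236  0.0015 -0.0006]]
(219, 252) [[0.556  0.2285 0.0677]]
(270, 225) [[0.6114 0.1034 0.0565]]
```

View pics/a.png

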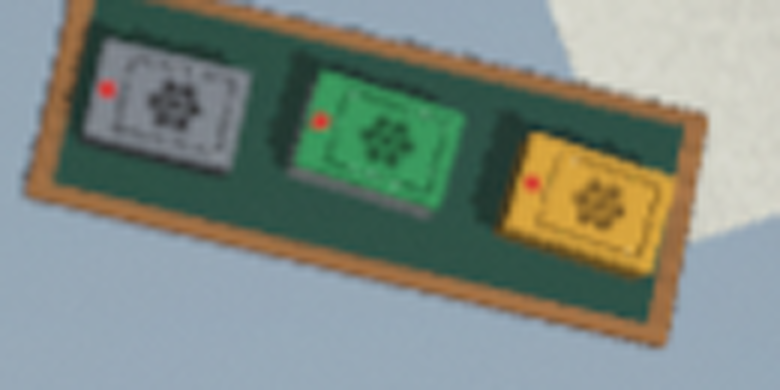

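View pics/b.png

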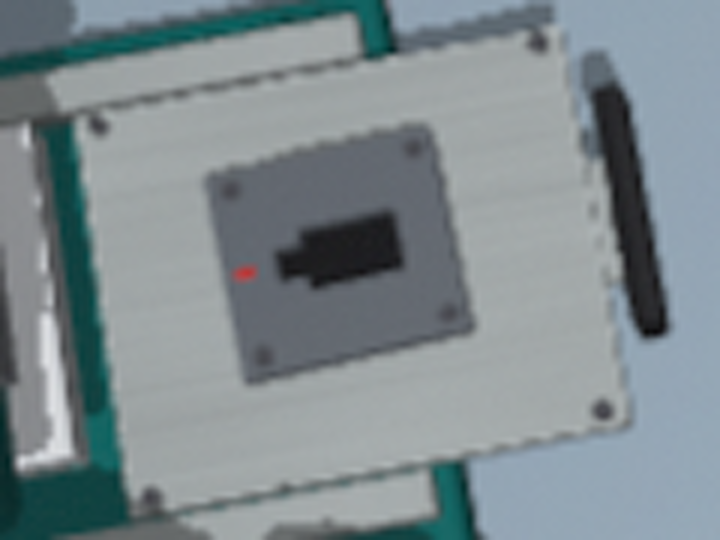

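Run:
```python
from h import *
import pickle
c=pickle.load(open('top.pkl','rb'))
def P(l,o,z): 
    uv=(np.array(l)+.5)/6-.5+np.array(o); return at_z(c,uv,z)[:,:2]
q=P([(528,130),(680,172),(655,270),(503,228),(532,183)],(340,235),.0455); print(q.round(4),q[:4].mean(0))
print('die',[np.linalg.norm(q[i]-q[(i+1)%4]) for i in range(4)], [np.arctan2(*(a-b)[::-1]) for a,b in((q[0],q[1]),(q[3],q[2]))])
q=P([(205,175),(430,123),(475,328),(247,383),(245,273)],(180,210),.068); print(q.round(4),q[:4].mean(0))
print('plate',[np.linalg.norm(q[i]-q[(i+1)%4]) for i in range(4)], [np.arctan2(*(a-b)[::-1]) for a,b in((q[0],q[1]),(q[3],q[2]))])
q=P([(277,265),(405,240),(592,90),(640,335)],(180,210),.07); print(q.round(4))
```

```text
[[ 0.4974 -0.2669]
 [ 0.4742 -0.325 ]
 [ 0.4363 -0.3089]
 [ 0.4593 -0.2512]
 [ 0.476  -0.2653]] [ 0.46681164 -0.28800767]
die [np.float64(0.06259672921605246), np.float64(0.04114555016403708), np.float64(0.06218259220149455), np.float64(0.04124137356708787)] [np.float64(1.1904195197890188), np.float64(1.1920712071901036)]
[[0.5893 0.2389]
 [0.601  0.1481]
 [0.5169 0.1368]
 [0.5045 0.2276]
 [0.5482 0.2255]] [0.55293331 0.18784528]
plate [np.float64(0.09151289594852076), np.float64(0.08481286525878734), np.float64(0.09159524509601158), np.float64(0.08549008306812188)] [np.float64(1.6992604796313286), np.float64(1.706658586243347)]
[[0.5497 0.2124]
 [0.5544 0.1613]
 [0.6072 0.0825]
 [0.5071 0.0724]]
```

```bash
cat >> h.py <<'E'
def rel(targets):
    """targets: rows (x,y,z,yaw of tool x, or None) -> tool deltas for pointing-down tool, tilt removed"""
    o=get_obs(); R=Rn.from_quat(o['ee_rot']); 
    for x,y,z,yaw in targets:
        d=R.inv().apply(np.array([x,y,z])-o['position'])
        Rt=Rn.from_euler('z',yaw)*Rn.from_euler('x',np.pi)
        print('dpos',d.round(4),'turn',(R.inv()*Rt).as_rotvec().round(4))
E
python3 - <<'E'
from h import *
import pickle
rel([(.30,.30,.24,2.4),(.467,-.288,.22,1.191)])
c=pickle.load(open('top.pkl','rb'))
def at(u,v,o): return at_d(c,[(u/6+o[0],v/6+o[1])]).round(4)
for p in[(690,230),(620,90),(580,305),(685,150),(660,330),(480,200),(400,240)]: print(p,at(*p,(340,235)))
for p in[(131,306),(95,315),(160,270)]:print(p,at_d(c,p).round(3))
c=grab('wrist'); print(c['tool_from_camera'],c['fx'])
save(c,'w0.png')
D=c['range_z']; print(D[::60,::80].round(3))
E
```

```text
dpos [-0.1329 -0.2218 -0.019 ] turn [-1.300e-03  2.000e-04  2.748e-01]
dpos [-0.5466 -0.6717  0.0016] turn [-1.0000e-03  1.0000e-03  1.4838e+00]
(690, 230) [[ 0.4539 -0.3389  0.0007]]
(620, 90) [[ 0.5143 -0.3175  0.0065]]
(580, 305) [[ 0.4273 -0.2865  0.0103]]
(685, 150) [[ 0.4862 -0.3398  0.0088]]
(660, 330) [[ 0.4137 -0.3175  0.0103]]
(480, 200) [[ 0.4747 -0.2527  0.0073]]
(400, 240) [[ 0.4618 -0.2176  0.0068]]
(131, 306) [[0.417 0.317 0.401]]
(95, 315) [[0.41  0.389 0.376]]
(160, 270) [[0.492 0.303 0.284]]
[[ 5.62102301e-04 -9.61250326e-01 -2.75676433e-01  7.11006710e-02]
 [ 9.99999712e-01  3.99899409e-04  6.44591561e-04 -1.47291091e-04]
 [-5.09371005e-04 -2.75676716e-01  9.61250274e-01 -1.52607511e-01]
 [ 0.00000000e+00  0.00000000e+00  0.00000000e+00  1.00000000e+00]] 395.2922419474016
[[0.326 0.327 0.328 0.329 0.329 0.328 0.328 0.984]
 [0.339 0.34  0.341 0.343 0.342 0.341 0.342 1.025]
 [0.356 0.355 0.356 0.356 0.355 0.313 0.314 0.355]
 [0.371 0.371 0.371 0.37  0.327 0.326 0.327 0.371]
 [0.387 0.389 0.388 0.385 0.343 0.343 0.34  0.387]
 [0.406 0.404 0.405 0.405 0.357 0.358 0.405 0.404]
 [0.427 0.426 0.106 0.422 0.383 0.316 0.105 0.425]
 [0.079 0.092 0.076 0.385 0.305 0.26  0.074 0.091]]
```

Careful with the scale: shifts go in shares of 750 mm and turns go in shares of 4 rad. That gives: -0.672 m / 0.75 = -0.896, -0.34 m / 0.75 = -0.4533, 0.15 rad / 4 = 0.0375.

Emit:
move_arm:
  plan:
    - {"delta_pos":[-0.04,-0.0733,-0.0133],"turn":[0,0,0.0125],"fingers":0}
    - {"delta_pos":[-0.0867,-0.1467,-0.0267],"turn":[0,0,0.0375],"fingers":0}
    - {"delta_pos":[-0.1333,-0.22,-0.0267],"turn":[0,0,0.055],"fingers":0}
    - {"delta_pos":[-0.1773,-0.296,-0.0267],"turn":[0,0,0.075],"fingers":0}
    - {"delta_pos":[-0.2267,-0.36,-0.0267],"turn":[0,0,0.1125],"fingers":0}
    - {"delta_pos":[-0.3067,-0.4533,-0.0267],"turn":[0,0,0.155],"fingers":0}
    - {"delta_pos":[-0.3867,-0.5333,-0.0267],"turn":[0,0,0.2],"fingers":0}
    - {"delta_pos":[-0.4667,-0.6133,-0.0267],"turn":[0,0,0.245],"fingers":0}
    - {"delta_pos":[-0.5467,-0.7067,-0.0267],"turn":[0,0,0.2875],"fingers":0}
    - {"delta_pos":[-0.6267,-0.7867,-0.0267],"turn":[0,0,0.33],"fingers":0}
    - {"delta_pos":[-0.6933,-0.8533,-0.0133],"turn":[0,0,0.371],"fingers":0}
    - {"delta_pos":[-0.7293,-0.896,0],"turn":[0,0,0.371],"fingers":0}

```text
clock: 1.65
position: [0.433, -0.1728, 0.2328]
ee_rot: [0.829, 0.56, 0.001, 0.0]
ft_force: [1.3, 0.4, -0.5]
grip_width: 0.994
grasp_force: 0.0
```

Run:
```python
from h import *
rel([(.467,-.288,.16,1.191)])
```

```text
dpos [-0.0942  0.0745  0.0728] turn [ 0.0011 -0.0006 -0.0027]
```

Scaled: -0.094 m / 0.75 = -0.1253, 0.074 m / 0.75 = 0.0987.

Emit:
move_arm:
  plan:
    - {"delta_pos":[-0.0627,0.0493,0.048],"turn":[0,0,0],"fingers":0}
    - {"delta_pos":[-0.1253,0.0987,0.0933],"turn":[0,0,0],"fingers":0}
    - {"delta_pos":[-0.1253,0.0987,0.0933],"turn":[0,0,0],"fingers":0}
    - {"delta_pos":[-0.1253,0.0987,0.0933],"turn":[0,0,0],"fingers":0.25}
    - {"delta_pos":[-0.1253,0.0987,0.0933],"turn":[0,0,0],"fingers":0.25}

```text
clock: 2.28
position: [0.4671, -0.2841, 0.1636]
ee_rot: [0.828, 0.561, 0.001, 0.0]
ft_force: [-0.4, 0.5, 0.4]
grip_width: 0.751
grasp_force: 0.0
```

Run:
```python
from h import *
c=grab('wrist'); save(c,'w1.png'); o=get_obs(); print(o['position'],o['ee_rot'],o['grip_width'])
import pickle; pickle.dump(c,open('w1.pkl','wb'))
D=c['range_z']; v,u=np.nonzero((D>0)&(D<.19)); P=rays(c,np.c_[u,v])*D[v,u][:,None]; M=c['tool_from_camera']; P=P@M[:3,:3].T+M[:3,3]
for s in(-1,1):
    Q=P[s*P[:,1]>0]; i=Q[:,2]>Q[:,2].max()-.02; print(len(Q),np.percentile(Q[:,2],[50,95,99,99.9]),Q[i].mean(0),Q[i][:,1].min(),Q[i][:,1].max())
```

```text
[ 0.46727085 -0.28405061  0.16372829] [8.27435206e-01 5.61559734e-01 1.27215935e-03 1.65160665e-04] 0.7467655605452865
30139 [-0.0834848  -0.0381081  -0.02366591 -0.01727263] [ 0.00428187 -0.03569436 -0.02776245] -0.04673699993831679 -0.03239864448410102
29777 [-0.08313222 -0.03755107 -0.02346702 -0.01725731] [ 0.0041879   0.0336685  -0.02708118] 0.030515446467848463 0.045145377322947766
```

View pics/w1.png

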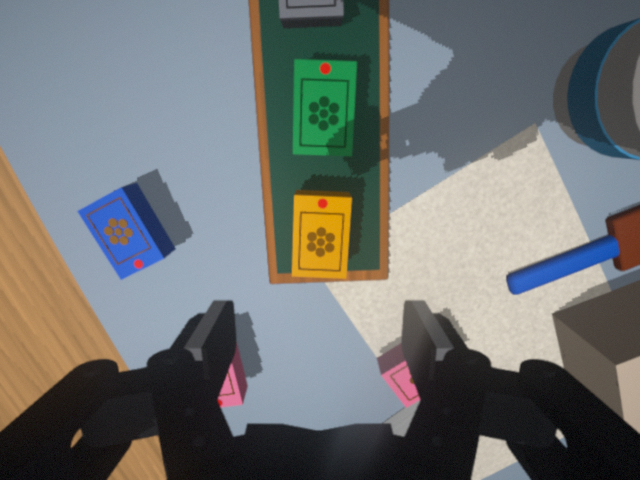

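The wrist view shows the brass die at (321,235) with its red dot at (322,203), towards the image top, which is tool +x... I'll check the direction, the fingertip depth and the die corners.

Run:
```python
from h import *
import pickle
c=pickle.load(open('w1.pkl','rb'))
for p in[(321,250),(325,130),(270,330),(240,60),(300,20),(322,203)]: print(p,at_d(c,p).round(4))
M=c['tool_from_camera']
for v in range(294,345,5):
    p=[(225,v)]; D=c['range_z'][v,225]; print(v,D,((rays(c,p)*D)@M[:3,:3].T+M[:3,3]).round(4))
# gold top mask
hsv=cv2.cvtColor(c['color'],cv2.COLOR_RGB2HSV)
m=cv2.inRange(hsv,(18,150,170),(30,255,255)); m=cv2.morphologyEx(m,cv2.MORPH_CLOSE,np.ones((25,25)))
k=max(cv2.findContours(m,0,2)[0],key=cv2.contourArea)[:,0]
for z in(.0445,.0455):
    w=at_z(c,k,z)[:,:2]*1000; r=cv2.minAreaRect(w.astype(np.float32)); print(r)
dot=at_z(c,[(322,203)],.0445); print(dot)
```

```text
(321, 250) [[ 0.4635 -0.2955  0.0447]]
(325, 130) [[ 0.4966 -0.2192  0.0432]]
(270, 330) [[ 0.3896 -0.3602  0.0009]]
(240, 60) [[ 0.4572 -0.1486  0.0013]]
(300, 20) [[ 0.507  -0.1489  0.0375]]
(322, 203) [[ 0.4767 -0.2642  0.044 ]]
294 0.34116316 [[-0.0655 -0.0822  0.1633]]
299 0.34149027 [[-0.0698 -0.0823  0.1624]]
304 0.1386019 [[ 0.0117 -0.0339 -0.0252]]
309 0.13723749 [[ 0.0106 -0.0336 -0.027 ]]
314 0.13486616 [[ 0.0099 -0.033  -0.0296]]
319 0.13408522 [[ 0.0086 -0.0328 -0.0308]]
324 0.13380444 [[ 0.0071 -0.0328 -0.0315]]
329 0.13417873 [[ 0.0053 -0.0329 -0.0317]]
334 0.13321991 [[ 0.0041 -0.0327 -0.033 ]]
339 0.1342482 [[ 0.0019 -0.0329 -0.0326]]
344 0.1343847 [[ 0.0002 -0.033  -0.0329]]
((466.5170593261719, -286.9156188964844), (60.017948150634766, 39.814205169677734), 65.88394165039062)
((466.6109313964844, -286.664794921875), (59.797115325927734, 39.66770935058594), 65.88390350341797)
[[ 0.47668783 -0.26406555  0.0445    ]]
```

Scaled: 0.03 m / 0.75 = 0.04, -0.003 m / 0.75 = -0.004, 0.042 rad / 4 = 0.0105.

Emit:
move_arm:
  plan:
    - {"delta_pos":[-0.004,0,0.04],"turn":[0,0,0.0105],"fingers":0.47}
    - {"delta_pos":[-0.004,0,0.04],"turn":[0,0,0.0105],"fingers":0.47}
    - {"delta_pos":[-0.004,0,0.04],"turn":[0,0,0.0105],"fingers":0.47}
    - {"delta_pos":[-0.004,0,0.04],"turn":[0,0,0.0105],"fingers":0.47}

```text
clock: 2.82
position: [0.4662, -0.2881, 0.1338]
ee_rot: [0.839, 0.544, 0.001, 0.001]
ft_force: [0.5, 0.7, -0.2]
grip_width: 0.531
grasp_force: 0.0
```

Run:
```python
from h import *
import pickle
c=grab('wrist'); o=get_obs(); print(o['position'],o['ee_rot'],o['grip_width'],o['ft_force'])
pickle.dump(c,open('w2.pkl','wb'))
M=c['tool_from_camera']; D=c['range_z']
v,u=np.nonzero((D>0)&(D<.2)); P=(rays(c,np.c_[u,v])*D[v,u][:,None])@M[:3,:3].T+M[:3,3]
i=abs(P[:,1])<.06
h=P[i]; print('z pct',np.percentile(h[:,2],[90,95,99,99.9]), 'x of top',h[h[:,2]>np.percentile(h[:,2],99)].mean(0), 'min v',v[i].min())
s=grab('side'); pickle.dump(s,open('s2.pkl','wb'))
t=o['position']; q=s['R']@t+s['t']; uv=q[:2]/q[2]*s['fx']+[s['cx'],s['cy']]; print('TCP px',uv)
x0=int(uv[0])-50;y0=int(uv[1])-80
im=cv2.resize(s['color'][y0:y0+110,x0:x0+110,::-1],None,fx=5,fy=5,interpolation=cv2.INTER_CUBIC); cv2.circle(im,(int((uv[0]-x0)*5),int((uv[1]-y0)*5)),4,(255,0,255),-1)
w=cv2.resize(c['color'][230:480,200:450,::-1],None,fx=1,fy=1)
im=np.hstack([im,np.vstack([w,np.zeros((300,250,3),np.uint8)])]); cv2.imwrite('pics/s2.png',im)
```

```text
[ 0.46603487 -0.28818223  0.13361824] [8.39325406e-01 5.43628799e-01 6.20537346e-04 4.55118200e-04] 0.5270291623176949 [ 0.28467798 -0.99735799 -0.5802237 ]
z pct [-0.05260951 -0.03761049 -0.02069996 -0.01388542] x of top [ 0.00404971 -0.00087937 -0.01738393] min v 296
TCP px [316.81936624 336.44212761]
```

View pics/s2.png

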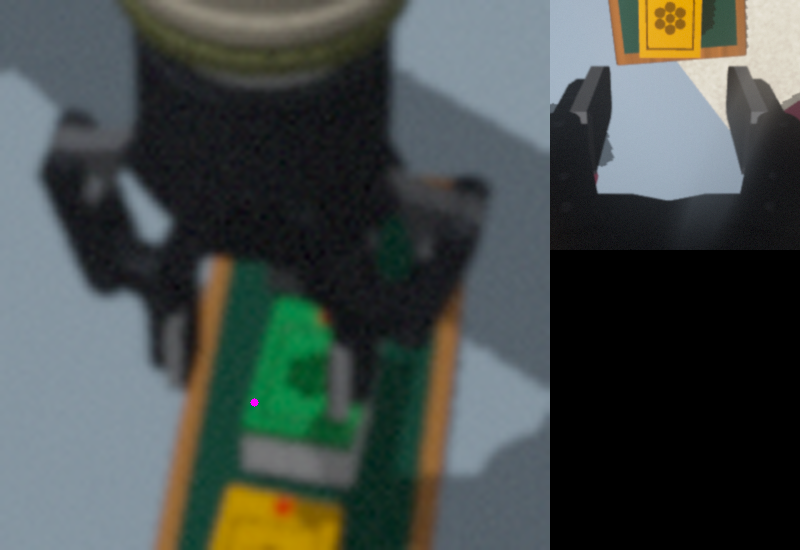

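The side crop shows the fingertips at about (180,388) and (340,420), level with the projected TCP at (254,402). The wrist view shows the tip edge at v≈297. I'll triangulate the tips from both cameras.

Run:
```python
from h import *
import pickle
w=pickle.load(open('w2.pkl','rb'));s=pickle.load(open('s2.pkl','rb'))
o=np.array([0.46603,-0.28818,0.13362]);R=Rn.from_quat([0.8393254,0.5436288,0.00062,0.000455])
for a,b in(((254,297),(266+182/5,256+388/5)),((382,297),(266+340/5,256+420/5))):
    r1=(rays(w,[a])@w['Rw'].T)[0];r2=(rays(s,[b])@s['Rw'].T)[0]
    k,res,*_=np.linalg.lstsq(np.c_[r1,-r2],s['tw']-w['tw'],rcond=None); p=w['tw']+k[0]*r1;q=s['tw']+k[1]*r2
    print(R.inv().apply(p-o).round(4),R.inv().apply(q-o).round(4),'camdepth',k[0])
for u in(240,247,254,260,378,384,390): print(u,[(int(v),float(w['range_z'][v,u].round(3))) for v in(293,296,298,300,304,310,330,360)])
# side depth at tips
for u,v in((301,331),(301,326),(333,335),(334,330)): 
    print(R.inv().apply(at_d(s,(u,v))[0]-o).round(4))
```

```text
[ 0.0024 -0.0283  0.0022] [ 0.0024 -0.0248  0.0029] camdepth 0.1678058299170573
[0.0015 0.0265 0.0043] [0.0019 0.0282 0.0042] camdepth 0.16997823354084574
240 [(293, 0.30799999833106995), (296, 0.3089999854564667), (298, 0.1469999998807907), (300, 0.14300000667572021), (304, 0.14000000059604645), (310, 0.13500000536441803), (330, 0.12200000137090683), (360, 0.11599999666213989)]
247 [(293, 0.30799999833106995), (296, 0.14900000393390656), (298, 0.1459999978542328), (300, 0.14399999380111694), (304, 0.14100000262260437), (310, 0.13600000739097595), (330, 0.125), (360, 0.12399999797344208)]
254 [(293, 0.30799999833106995), (296, 0.1469999998807907), (298, 0.1459999978542328), (300, 0.14300000667572021), (304, 0.14000000059604645), (310, 0.1379999965429306), (330, 0.13899999856948853), (360, 0.14000000059604645)]
260 [(293, 0.3089999854564667), (296, 0.3100000023841858), (298, 0.3100000023841858), (300, 0.3089999854564667), (304, 0.31200000643730164), (310, 0.15199999511241913), (330, 0.15299999713897705), (360, 0.3240000009536743)]
378 [(293, 0.3070000112056732), (296, 0.3089999854564667), (298, 0.1509999930858612), (300, 0.1509999930858612), (304, 0.15000000596046448), (310, 0.15000000596046448), (330, 0.1509999930858612), (360, 0.3240000009536743)]
384 [(293, 0.30799999833106995), (296, 0.14800000190734863), (298, 0.1459999978542328), (300, 0.14499999582767487), (304, 0.14100000262260437), (310, 0.13699999451637268), (330, 0.13699999451637268), (360, 0.13500000536441803)]
390 [(293, 0.3070000112056732), (296, 0.1469999998807907), (298, 0.14499999582767487), (300, 0.14399999380111694), (304, 0.14000000059604645), (310, 0.13600000739097595), (330, 0.125), (360, 0.12300000339746475)]
[-0.0137 -0.0226 -0.0246]
[-0.0112 -0.0231 -0.0339]
[-0.011   0.0287 -0.0254]
[-0.0108  0.03   -0.038 ]
```

Scaled: 0.094 m / 0.75 = 0.1253, 0.088 m / 0.75 = 0.1173.

Emit:
move_arm:
  plan:
    - {"delta_pos":[0.0013,0,0.04],"turn":[0,0,0],"fingers":0.3}
    - {"delta_pos":[0.0013,0,0.0733],"turn":[0,0,0],"fingers":0.3}
    - {"delta_pos":[0.0013,0,0.1],"turn":[0,0,0],"fingers":0.3}
    - {"delta_pos":[0.0013,0,0.1173],"turn":[0,0,0],"fingers":0.3}
    - {"delta_pos":[0.0013,0,0.1253],"turn":[0,0,0],"fingers":0.3}
    - {"delta_pos":[0.0013,0,0.1253],"turn":[0,0,0],"fingers":0.3}
    - {"delta_pos":[0.0013,0,0.1253],"turn":[0,0,0],"fingers":0.4}

```text
clock: 3.8
position: [0.4663, -0.2875, 0.0392]
ee_rot: [0.84, 0.543, 0.0, 0.0]
ft_force: [-0.2, -0.8, 0.7]
grip_width: 0.602
grasp_force: 0.0
```

Run:
```python
from h import *
import pickle
w=grab('wrist');o=get_obs();print(o['position'],o['ft_force'],o['grip_width'])
save(w,'w3.png'); s=grab('side'); pickle.dump((w,s),open('ws3.pkl','wb'))
q=s['R']@o['position']+s['t']; u,v=(q[:2]/q[2]*s['fx']+[s['cx'],s['cy']]).astype(int)
a=cv2.resize(s['color'][v-50:v+30,u-40:u+40,::-1],None,fx=5,fy=5,interpolation=cv2.INTER_CUBIC)
b=cv2.resize(w['color'][160:400,200:440,::-1],(400,400)); cv2.imwrite('pics/c3.png',np.hstack([a,b])); print(u,v)
```

```text
[ 0.46632609 -0.28745943  0.03923034] [-0.94382777 -0.18770251  0.59012128] 0.5977084816839862
316 369
```

View pics/c3.png

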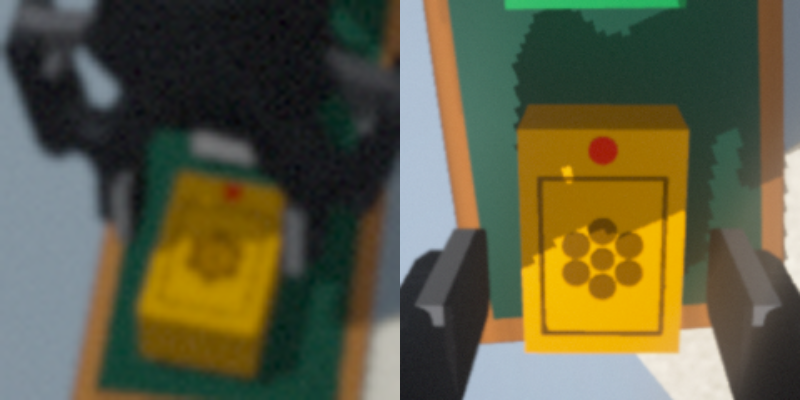

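Both views show the fingers straddling the die squarely, centred on it. The tips look close to the level of the die top, so I'll measure them.

Run:
```python
from h import *
import pickle
w,s=pickle.load(open('ws3.pkl','rb'))
for u in(333,334,335,336): print(u,[tuple(at_d(s,(u,v))[0].round(3)) for v in range(360,377,3)])
for u in(222,230,238,246,252): print(u,[(v,tuple(at_d(w,(u,v))[0].round(3))) for v in(292,296,300,304,310,316,330)])
```

```text
333 [(np.float64(0.49), np.float64(-0.307), np.float64(0.088)), (np.float64(0.488), np.float64(-0.313), np.float64(0.088)), (np.float64(0.489), np.float64(-0.31), np.float64(0.075)), (np.float64(0.489), np.float64(-0.312), np.float64(0.07)), (np.float64(0.489), np.float64(-0.312), np.float64(0.061)), (np.float64(0.497), np.float64(-0.282), np.float64(0.007))]
334 [(np.float64(0.344), np.float64(-0.892), np.float64(0.929)), (np.float64(0.49), np.float64(-0.313), np.float64(0.088)), (np.float64(0.491), np.float64(-0.31), np.float64(0.075)), (np.float64(0.491), np.float64(-0.311), np.float64(0.067)), (np.float64(0.491), np.float64(-0.312), np.float64(0.06)), (np.float64(0.498), np.float64(-0.285), np.float64(0.009))]
335 [(np.float64(0.492), np.float64(-0.313), np.float64(0.096)), (np.float64(0.492), np.float64(-0.313), np.float64(0.086)), (np.float64(0.493), np.float64(-0.311), np.float64(0.075)), (np.float64(0.492), np.float64(-0.313), np.float64(0.07)), (np.float64(0.492), np.float64(-0.313), np.float64(0.061)), (np.float64(0.5), np.float64(-0.284), np.float64(0.008))]
336 [(np.float
[... 2003 characters left out ...]
4(-0.267), np.float64(0.062))), (310, (np.float64(0.446), np.float64(-0.268), np.float64(0.064))), (316, (np.float64(0.445), np.float64(-0.27), np.float64(0.065))), (330, (np.float64(0.443), np.float64(-0.275), np.float64(0.065)))]
252 [(292, (np.float64(0.432), np.float64(-0.28), np.float64(0.01))), (296, (np.float64(0.431), np.float64(-0.282), np.float64(0.008))), (300, (np.float64(0.43), np.float64(-0.284), np.float64(0.009))), (304, (np.float64(0.429), np.float64(-0.286), np.float64(0.01))), (310, (np.float64(0.428), np.float64(-0.289), np.float64(0.009))), (316, (np.float64(0.443), np.float64(-0.275), np.float64(0.053))), (330, (np.float64(0.44), np.float64(-0.281), np.float64(0.054)))]
```

Emit:
move_arm:
  plan:
    - {"delta_pos":[0,0,0],"turn":[0,0,0],"fingers":0.56}
    - {"delta_pos":[0,0,0],"turn":[0,0,0],"fingers":0.56}
    - {"delta_pos":[0,0,0],"turn":[0,0,0],"fingers":0.56}
    - {"delta_pos":[0,0,0],"turn":[0,0,0],"fingers":0.56}
  force: 20

```text
clock: 4.4
position: [0.4659, -0.2873, 0.0386]
ee_rot: [0.84, 0.543, 0.0, -0.0]
ft_force: [-0.0, -0.3, 0.3]
grip_width: 0.441
grasp_force: 0.0
```

Scaled: 0.028 m / 0.75 = 0.0373, 0.02 m / 0.75 = 0.0267.

Emit:
move_arm:
  plan:
    - {"delta_pos":[0,0,0],"turn":[0,0,0],"fingers":0.3}
    - {"delta_pos":[0,0,0],"turn":[0,0,0],"fingers":0.3}
    - {"delta_pos":[0,0,0],"turn":[0,0,0],"fingers":0.3}
    - {"delta_pos":[0,0,0.0133],"turn":[0,0,0],"fingers":0.3}
    - {"delta_pos":[0,0,0.0267],"turn":[0,0,0],"fingers":0.3}
    - {"delta_pos":[0,0,0.0373],"turn":[0,0,0],"fingers":0.3}
    - {"delta_pos":[0,0,0.0373],"turn":[0,0,0],"fingers":0.3}
    - {"delta_pos":[0,0,0.0373],"turn":[0,0,0],"fingers":0.6}
    - {"delta_pos":[0,0,0.0373],"turn":[0,0,0],"fingers":0.6}
    - {"delta_pos":[0,0,0.0373],"turn":[0,0,0],"fingers":0.6}
    - {"delta_pos":[0,0,0.0373],"turn":[0,0,0],"fingers":0.6}
  force: 30

```text
clock: 5.78
position: [0.4662, -0.2875, 0.011]
ee_rot: [0.84, 0.543, 0.0, 0.0]
ft_force: [-0.1, -0.7, 4.0]
grip_width: 0.459
grasp_force: 31.2
```

Scaled: -0.14 m / 0.75 = -0.1867, -0.075 m / 0.75 = -0.1.

Emit:
move_arm:
  plan:
    - {"delta_pos":[0,0,-0.0133],"turn":[0,0,0],"fingers":0.6}
    - {"delta_pos":[0,0,-0.0467],"turn":[0,0,0],"fingers":0.6}
    - {"delta_pos":[0,0,-0.1],"turn":[0,0,0],"fingers":0.6}
    - {"delta_pos":[0,0,-0.1533],"turn":[0,0,0],"fingers":0.6}
    - {"delta_pos":[0,0,-0.1867],"turn":[0,0,0],"fingers":0.6}
    - {"delta_pos":[0,0,-0.1867],"turn":[0,0,0],"fingers":0.6}

```text
clock: 6.52
position: [0.4666, -0.2875, 0.1522]
ee_rot: [0.839, 0.543, 0.001, 0.001]
ft_force: [0.4, 1.1, -3.3]
grip_width: 0.461
grasp_force: 31.2
```

Run:
```python
from h import *
rel([(.563,.1135,.15,1.703)])
```

```text
dpos [ 0.4053 -0.0763  0.0025] turn [ 3.000e-03 -3.000e-04 -5.541e-01]
```

Scaled: 0.405 m / 0.75 = 0.54, 0.39 m / 0.75 = 0.52, -0.554 rad / 4 = -0.1385.

Emit:
move_arm:
  plan:
    - {"delta_pos":[0.0267,-0.0053,0],"turn":[0,0,-0.0075],"fingers":0.6}
    - {"delta_pos":[0.08,-0.016,0],"turn":[0,0,-0.0225],"fingers":0.6}
    - {"delta_pos":[0.1467,-0.028,0],"turn":[0,0,-0.0375],"fingers":0.6}
    - {"delta_pos":[0.2133,-0.04,0],"turn":[0,0,-0.055],"fingers":0.6}
    - {"delta_pos":[0.28,-0.0533,0],"turn":[0,0,-0.0725],"fingers":0.6}
    - {"delta_pos":[0.3467,-0.0653,0],"turn":[0,0,-0.09],"fingers":0.6}
    - {"delta_pos":[0.4133,-0.0773,0],"turn":[0,0,-0.1075],"fingers":0.6}
    - {"delta_pos":[0.4733,-0.0893,0],"turn":[0,0,-0.125],"fingers":0.6}
    - {"delta_pos":[0.52,-0.0973,0],"turn":[0,0,-0.1385],"fingers":0.6}
    - {"delta_pos":[0.54,-0.1013,0.0027],"turn":[0,0,-0.1385],"fingers":0.6}
    - {"delta_pos":[0.54,-0.1013,0.0027],"turn":[0,0,-0.1385],"fingers":0.6}
    - {"delta_pos":[0.54,-0.1013,0.0027],"turn":[0,0,-0.1385],"fingers":0.6}

```text
clock: 8.02
position: [0.5625, 0.1112, 0.1486]
ee_rot: [0.66, 0.751, -0.0, 0.0]
ft_force: [-0.2, -0.8, -3.6]
grip_width: 0.465
grasp_force: 31.1
```

Run:
```python
from h import *
import pickle
c=grab('wrist'); save(c,'w4.png'); o=get_obs(); print(o['position'],o['ee_rot'],o['grip_width'],o['ft_force'])
pickle.dump((c,o['position'],o['ee_rot']),open('w4.pkl','wb'))
```

```text
[0.56248878 0.11124891 0.14876927] [ 6.60055154e-01  7.51217102e-01 -1.62054917e-04  1.82229253e-04] 0.46248007198958496 [ 0.28581152 -0.86498853 -2.62508819]
```

View pics/w4.png

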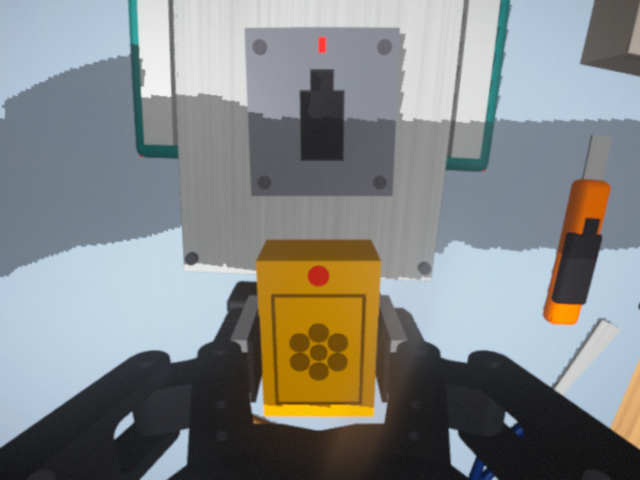

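The wrist view shows the die held straight, red dot ahead (top corners about (257,262), (380,262), (374,416), (264,416)). The pocket is at (300-344, 69-160), with its slot ahead and the red mark at (322,44). I'll fit both.

```bash
cat > fit.py <<'E'
from h import *
from scipy.optimize import least_squares
poly=np.array([(-23.5,-12.5),(15.5,-12.5),(15.5,-6.5),(26.5,-6.5),(26.5,6.5),(15.5,6.5),(15.5,12.5),(-23.5,12.5)],float)
def pocket(c,box,g0,thr=45,z=.068):
    x0,y0,x1,y1=box; g=c['color'][y0:y1,x0:x1].max(2); m=(g<thr).astype(np.uint8)
    k=max(cv2.findContours(m,0,1)[0],key=cv2.contourArea)[:,0]+[x0,y0]
    W=at_z(c,k,z)[:,:2]*1000
    def f(p):
        a=p[2];R=np.array([[np.cos(a),np.sin(a)],[-np.sin(a),np.cos(a)]]);q=((W-p[:2])@R.T*10).astype(np.float32)
        P=(poly*10).astype(np.float32).reshape(-1,1,2)
        return [cv2.pointPolygonTest(P,(float(x),float(y)),True)/10 for x,y in q]
    r=least_squares(f,g0,loss='soft_l1',diff_step=1e-4); return r.x,np.sqrt(np.mean(np.square(r.fun))),k
E
python3 - <<'E'
from fit import *
import pickle
c,pos,q=pickle.load(open('w4.pkl','rb')); R=Rn.from_quat(q)
for thr in(40,50,60):
    p,e,k=pocket(c,(280,60,365,175),[553,188,1.703],thr); print(thr,p.round(3),e,k.min(0),k.max(0))
for p in[(280,150),(370,60),(322,120),(322,80),(322,330)]: print(p,at_d(c,p).round(4))
w=at_z(c,[(246,29),(252,196),(393,195)],.068);print('plate yaw',np.arctan2(*(w[0]-w[1])[1::-1]),np.linalg.norm(w[0]-w[1]),np.linalg.norm(w[1]-w[2]), np.arctan2(*(w[1]-w[2])[1::-1])-np.pi/2)
zt=pos[2]+.0335
w=at_z(c,[(257,262),(380,262),(374,416),(264,416),(318,276)],zt); T=R.inv().apply(w-pos); print(T.round(4))
# gold silhouette side edges on top face
hsv=cv2.cvtColor(c['color'],cv2.COLOR_RGB2HSV); 
for v in(275,300,330,360,390,410):
    u=np.nonzero(cv2.inRange(hsv,(15,140,60),(32,255,255))[v])[0]; u=u[(u>240)&(u<400)]; t=R.inv().apply(at_z(c,[(u.min()-.5,v),(u.max()+.5,v)],zt)-pos); print(v,u.min(),u.max(),t[:,:2].round(4).tolist())
E
```

```text
40 [558.858 194.028   1.636] 2.9544553522605286 [302 130] [340 158]
50 [554.692 189.746   1.603] 3.7277226967738852 [301  93] [342 159]
60 [552.449 187.897   1.782] 1.9331520579900965 [301  72] [342 159]
(280, 150) [[0.5318 0.1679 0.0683]]
(370, 60) [[0.5755 0.2227 0.0682]]
(322, 120) [[0.5537 0.1879 0.0568]]
(322, 80) [[0.5507 0.2102 0.0564]]
(322, 330) [[0.562  0.1179 0.1824]]
plate yaw 1.6970979275477407 0.09137184913028958 0.08383408502780816 -4.575299286801302
[[ 0.0306 -0.0204 -0.0335]
 [ 0.0306  0.0187 -0.0335]
 [-0.0285  0.0194 -0.0335]
 [-0.0285 -0.0206 -0.0335]
 [ 0.0259 -0.001  -0.0335]]
275 257 379 [[0.0262, -0.0207], [0.0262, 0.0187]]
300 258 378 [[0.0175, -0.0208], [0.0175, 0.0188]]
330 260 377 [[0.0065, -0.0206], [0.0065, 0.019]]
360 261 376 [[-0.0051, -0.0208], [-0.005, 0.0192]]
390 264 373 [[-0.0173, -0.0203], [-0.0172, 0.0187]]
410 264 373 [[-0.0259, -0.0207], [-0.0258, 0.0191]]
```

Run:
```python
from fit import *
import pickle
c,pos,q=pickle.load(open('w4.pkl','rb'))
v,u=np.mgrid[20:200,240:410]; P=at_d(c,np.c_[u.ravel(),v.ravel()]); m=((P[:,2]<.0625)&(P[:,2]>.05)).reshape(u.shape).astype(np.uint8)
m[:, :45]=0; m[:,120:]=0; m[:35]=0; m[150:]=0
d=dict(c); d['color']=np.full((480,640,3),255,np.uint8); d['color'][20:200,240:410][m>0]=0
p,e,k=pocket(d,(280,55,365,175),[553,188,1.70]); print('depth',p.round(3),e,k.min(0),k.max(0))
g=c['color'].max(2); print(g[110,290:352:2]); print(g[145,290:352:2]); print(g[80,300:345:2]); print(g[60:170:3,322])
im=cv2.resize(c['color'][55:175,270:380,::-1],None,fx=5,fy=5,interpolation=cv2.INTER_CUBIC); im=cv2.convertScaleAbs(im,alpha=1.8); cv2.imwrite('pics/p4.png',im)
```

```text
depth [553.31  188.433   1.699] 0.6408085353721089 [300  70] [343 159]
[163 163 163 160 156  91  43  47  41  58  59  60  56  56  59  53  58  55
  57  55  56  55  57  53  55  55  62 125 154 154 154]
[ 99  94  94  95  96  76  40  39  39  41  35  41  38  41  39  40  41  40
  37  39  40  41  39  41  42  41  48  91 100  98  98]
[160 158 160 158 157 103  52  48  52  49  53  62  60  60  59  61  71 145
 155 154 155 155 153]
[155 155 156 104  64  58  60  62  60  61  58  56  61  61  57  55  56  58
  60  49  45  41  44  41  42  41  41  40  40  42  41  41  39  50  96  98
 100]
```

View pics/p4.png

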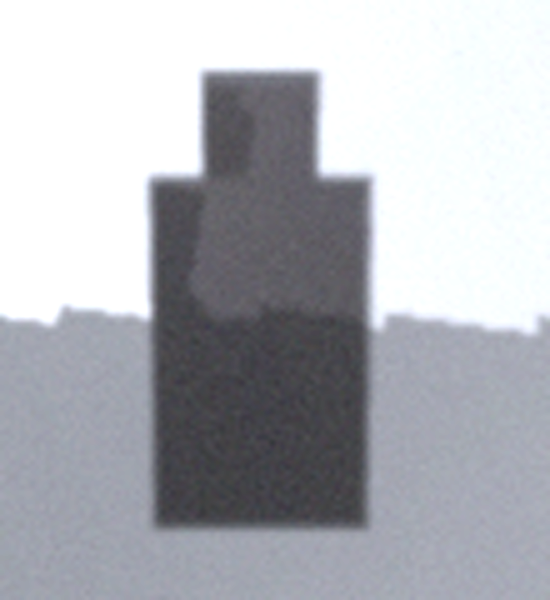

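The enlarged crop shows the pocket clearly: main part from (152,178) to (368,526), slot at (203-318, 72-178). I'll fit it from these corners.

Run:
```python
from fit import *
import pickle
c,pos,q=pickle.load(open('w4.pkl','rb'))
p,e,k=pocket(c,(280,60,365,175),[553,188,1.70],73); print('thr',p.round(3),e)
# image right = world -x.. = plate -y ; order like poly (y=-12.5 is right side seen along +x)
C=np.array([(367,526),(370,178),(318,178),(318,72),(203,72),(203,178),(152,178),(156,526)])
W=at_z(c,(C+.5)/5-.5+[270,55],.068)[:,:2]*1000
def f(x): a=x[2]; return (poly@np.array([[np.cos(a),np.sin(a)],[-np.sin(a),np.cos(a)]])+x[:2]-W).ravel()
r=least_squares(f,[553,188,1.7]); print('corners',r.x.round(3),r.fun.reshape(-1,2).round(1).tolist())
R=Rn.from_quat(q); t=R.inv().apply(np.r_[r.x[:2]/1000,.068]-pos); print('seat in tool',t.round(4), 'tool yaw',2*np.arctan2(q[1],q[0]))
```

```text
thr [553.358 187.988   1.708] 0.7409309823210755
corners [553.409 188.33    1.704] [[0.3, -0.4], [0.3, 0.3], [0.1, 0.2], [0.2, 0.1], [-0.2, 0.0], [-0.1, 0.2], [-0.4, 0.1], [-0.2, -0.5]]
seat in tool [0.0776 0.0009 0.0807] tool yaw 1.6998082449848713
```

Run:
```python
from h import *
import pickle
c=pickle.load(open('top.pkl','rb'))
for v in(225,250,280):
    print(v,[(u,*at_d(c,(u,v))[0].round(3).tolist()) for u in range(160,204,4)])
s=pickle.load(open('side.pkl','rb'))
v,u=np.mgrid[40:180,230:345]; P=at_d(s,np.c_[u.ravel(),v.ravel()])
a=1.60; 
for lo in np.arange(.09,.38,.03):
    i=(P[:,2]>lo)&(P[:,2]<lo+.03)&(P[:,0]>.45)&(P[:,0]<.62)&(P[:,1]<.45); 
    if i.sum()>5: print(lo.round(2),i.sum(),'min y pct',np.percentile(P[i,1],[1,5,50]).round(3))
print(get_obs()['joint_pos'])
```

```text
225 [(160, 0.58, 0.299, 0.286), (164, 0.58, 0.293, 0.281), (168, 0.581, 0.287, 0.273), (172, 0.587, 0.286, 0.247), (176, 0.636, 0.331, 0.054), (180, 0.635, 0.322, 0.054), (184, 0.632, 0.31, 0.06), (188, 0.633, 0.302, 0.055), (192, 0.63, 0.291, 0.06), (196, 0.631, 0.282, 0.055), (200, 0.629, 0.272, 0.059)]
250 [(160, 0.53, 0.301, 0.285), (164, 0.53, 0.294, 0.284), (168, 0.531, 0.288, 0.277), (172, 0.531, 0.282, 0.271), (176, 0.534, 0.279, 0.252), (180, 0.558, 0.305, 0.128), (184, 0.558, 0.296, 0.125), (188, 0.558, 0.289, 0.12), (192, 0.574, 0.3, 0.034), (196, 0.569, 0.285, 0.056), (200, 0.567, 0.275, 0.058)]
280 [(160, 0.472, 0.303, 0.285), (164, 0.472, 0.296, 0.283), (168, 0.471, 0.288, 0.284), (172, 0.471, 0.283, 0.277), (176, 0.474, 0.282, 0.25), (180, 0.477, 0.282, 0.224), (184, 0.49, 0.299, 0.127), (188, 0.489, 0.29, 0.126), (192, 0.489, 0.284, 0.117), (196, 0.499, 0.294, 0.038), (200, 0.496, 0.28, 0.055)]
0.09 457 min y pct [0.28  0.281 0.288]
0.12 1363 min y pct [0.282 0.286 0.324]
0.15 234 min y pct [0.318 0.319 0.325]
0.18 152 min y pct [0.28  0.282 0.289]
0.21 841 min y pct [0.275 0.277 0.282]
0.24 943 min y pct [0.272 0.275 0.282]
0.27 3110 min y pct [0.278 0.283 0.348]
[-0.74085856  0.29277306  0.55520175  1.72204398 -0.16519301  1.17373481
 -0.01154526]
```

Scaled: 0.068 m / 0.75 = 0.0907, 0.06 m / 0.75 = 0.08, -0.004 rad / 4 = -0.001.

Emit:
move_arm:
  plan:
    - {"delta_pos":[0.0267,0.0013,0],"turn":[0,0,-0.001],"fingers":0.6}
    - {"delta_pos":[0.06,0.0024,0.0133],"turn":[0,0,-0.001],"fingers":0.6}
    - {"delta_pos":[0.0667,0.0024,0.0467],"turn":[0,0,-0.001],"fingers":0.6}
    - {"delta_pos":[0.0667,0.0024,0.08],"turn":[0,0,-0.001],"fingers":0.6}
    - {"delta_pos":[0.0733,0.0024,0.0907],"turn":[0,0,-0.001],"fingers":0.6}
    - {"delta_pos":[0.08,0.0024,0.0907],"turn":[0,0,-0.001],"fingers":0.6}
    - {"delta_pos":[0.0867,0.0024,0.0907],"turn":[0,0,-0.001],"fingers":0.6}
    - {"delta_pos":[0.0893,0.0024,0.0907],"turn":[0,0,-0.001],"fingers":0.6}
    - {"delta_pos":[0.0893,0.0024,0.0907],"turn":[0,0,-0.001],"fingers":0.6}

```text
clock: 9.2
position: [0.5556, 0.1803, 0.0811]
ee_rot: [0.657, 0.754, 0.0, 0.0]
ft_force: [0.2, -0.4, -2.2]
grip_width: 0.461
grasp_force: 31.0
```

Run:
```python
from h import *
o=get_obs(); print(o['position'],o['ft_force'],o['torque'],2*np.arctan2(o['ee_rot'][1],o['ee_rot'][0]))
R=Rn.from_quat(o['ee_rot']); print('to go',R.inv().apply(np.r_[.5534,.1883,.08]-o['position']).round(4)-[.001,-.0009,0])
w=grab('wrist'); D=w['range_z']; print(D[0:200:25,320])
s=grab('side'); cv2.imwrite('pics/s5.png',cv2.resize(s['color'][20:240,200:400,::-1],None,fx=2.7,fy=2.7))
```

```text
[0.55562918 0.18027105 0.08113606] [ 0.15467927 -0.3881788  -2.24418021] [-0.01927374 -0.01860549 -0.02706164] 1.7070545028860478
to go [ 0.0073 -0.0002  0.0011]
[0.17351499 0.17681915 0.16204593 0.16383132 0.16696906 0.16914871
 0.17365406 0.16327453]
```

View pics/s5.png

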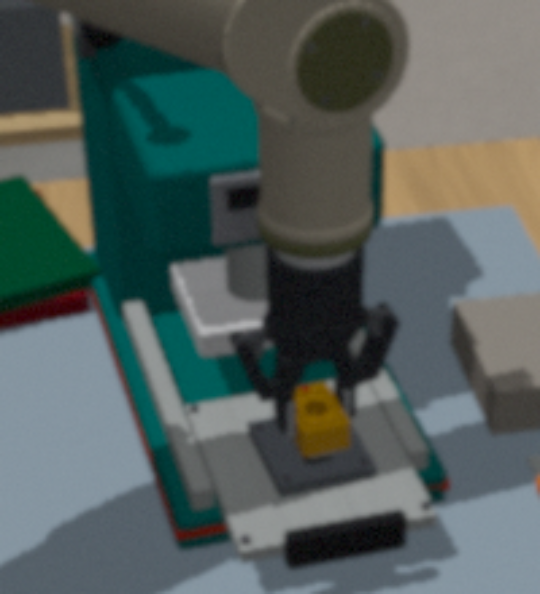

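The side view shows the die over the seat plate with the gripper clear of the head. I'm moving in slowly, then lowering.

Scaled: 0.012 m / 0.75 = 0.016, 0.007 m / 0.75 = 0.0093, 0.003 rad / 4 = 0.0008.

Emit:
move_arm:
  plan:
    - {"delta_pos":[0.004,0,0],"turn":[0,0,0.0008],"fingers":0.6}
    - {"delta_pos":[0.008,0,0.0027],"turn":[0,0,0.0008],"fingers":0.6}
    - {"delta_pos":[0.0093,0,0.0067],"turn":[0,0,0.0008],"fingers":0.6}
    - {"delta_pos":[0.0093,0,0.0107],"turn":[0,0,0.0008],"fingers":0.6}
    - {"delta_pos":[0.0093,0,0.0107],"turn":[0,0,0.0008],"fingers":0.6}
    - {"delta_pos":[0.0093,0,0.012],"turn":[0,0,0.0008],"fingers":0.6}
    - {"delta_pos":[0.0093,0,0.0133],"turn":[0,0,0.0008],"fingers":0.6}
    - {"delta_pos":[0.0093,0,0.0147],"turn":[0,0,0.0008],"fingers":0.6}
    - {"delta_pos":[0.0093,0,0.016],"turn":[0,0,0.0008],"fingers":0.6}

```text
clock: 10.42
position: [0.5545, 0.1869, 0.0686]
ee_rot: [0.659, 0.753, 0.0, -0.0]
ft_force: [0.5, -0.5, -2.3]
grip_width: 0.462
grasp_force: 31.1
```

```bash
cat > st.py <<'E'
from h import *
o=get_obs(); R=Rn.from_quat(o['ee_rot']); print(o['position'].round(4),'F',o['ft_force'].round(1),'Ftool',R.inv().apply(o['ft_force']).round(1),'Ttool',R.inv().apply(o['torque']).round(2),'yaw',round(2*np.arctan2(o['ee_rot'][1],o['ee_rot'][0]),4))
print('to go',(R.inv().apply(np.r_[.5534,.1883,.0607]-o['position'])-[.001,-.0009,0]).round(4))
E
python3 st.py
```

```text
[0.5545 0.1869 0.0686] F [ 0.5 -0.5 -2.3] Ftool [-0.6  0.5  2.3] Ttool [0.01 0.06 0.01] yaw 1.7039
to go [0.0005 0.     0.0079]
```

Scaled: 0.004 m / 0.75 = 0.0053, 0.001 m / 0.75 = 0.0013.

Emit:
move_arm:
  plan:
    - {"delta_pos":[0.0007,0,0.0013],"turn":[0,0,0],"fingers":0.6}
    - {"delta_pos":[0.0007,0,0.0027],"turn":[0,0,0],"fingers":0.6}
    - {"delta_pos":[0.0007,0,0.004],"turn":[0,0,0],"fingers":0.6}
    - {"delta_pos":[0.0007,0,0.0053],"turn":[0,0,0],"fingers":0.6}
    - {"delta_pos":[0.0007,0,0.0053],"turn":[0,0,0],"fingers":0.6}

```text
clock: 11.05
position: [0.5543, 0.1874, 0.0646]
ee_rot: [0.659, 0.753, -0.0, -0.0]
ft_force: [-0.4, -0.3, -2.6]
grip_width: 0.46
grasp_force: 31.1
```

```bash
python3 st.py
```

```text
[0.5543 0.1874 0.0646] F [-0.4 -0.3 -2.6] Ftool [-0.3 -0.4  2.6] Ttool [-0.01 -0.06  0.05] yaw 1.7039
to go [0.     0.0001 0.0039]
```

Nothing touching at 0.0646, which is below rim level, so it's dropping in cleanly.

Scaled: 0.003 m / 0.75 = 0.004, 0.002 m / 0.75 = 0.0027.

Emit:
move_arm:
  plan:
    - {"delta_pos":[0,0,0.0013],"turn":[0,0,0],"fingers":0.6}
    - {"delta_pos":[0,0,0.0027],"turn":[0,0,0],"fingers":0.6}
    - {"delta_pos":[0,0,0.004],"turn":[0,0,0],"fingers":0.6}
    - {"delta_pos":[0,0,0.004],"turn":[0,0,0],"fingers":0.6}

```text
clock: 11.55
position: [0.5543, 0.1874, 0.0615]
ee_rot: [0.659, 0.753, -0.0, -0.0]
ft_force: [-0.2, 0.2, -3.4]
grip_width: 0.46
grasp_force: 31.1
```

```bash
python3 st.py
```

```text
[0.5543 0.1874 0.0615] F [-0.2  0.2 -3.4] Ftool [ 0.2 -0.2  3.4] Ttool [ 0.02 -0.03  0.01] yaw 1.7037
to go [0.     0.0001 0.0008]
```

Scaled: 0.0015 m / 0.75 = 0.002, 0.001 m / 0.75 = 0.0013.

Emit:
move_arm:
  plan:
    - {"delta_pos":[0,0,0.0007],"turn":[0,0,0],"fingers":0.6}
    - {"delta_pos":[0,0,0.0013],"turn":[0,0,0],"fingers":0.6}
    - {"delta_pos":[0,0,0.002],"turn":[0,0,0],"fingers":0.6}
    - {"delta_pos":[0,0,0.002],"turn":[0,0,0],"fingers":0.6}

```text
clock: 12.05
position: [0.5544, 0.1875, 0.0609]
ee_rot: [0.659, 0.753, 0.0, -0.0]
ft_force: [-4.0, -1.3, 6.9]
grip_width: 0.465
grasp_force: 32.3
```

```bash
python3 st.py
```

```text
[0.5544 0.1875 0.0609] F [-4.  -1.3  6.9] Ftool [-0.8 -4.1 -6.9] Ttool [ 1.06 -0.18 -0.04] yaw 1.7037
to go [-0.     -0.      0.0002]
```

Scaled: -0.11 m / 0.75 = -0.1467, -0.09 m / 0.75 = -0.12.

Emit:
move_arm:
  plan:
    - {"delta_pos":[0,0,-0.0009],"turn":[0,0,0],"fingers":0.6}
    - {"delta_pos":[0,0,-0.0009],"turn":[0,0,0],"fingers":0.35}
    - {"delta_pos":[0,0,-0.0009],"turn":[0,0,0],"fingers":0.35}
    - {"delta_pos":[0,0,-0.0009],"turn":[0,0,0],"fingers":0.35}
    - {"delta_pos":[0,0,-0.0009],"turn":[0,0,0],"fingers":0.35}
    - {"delta_pos":[0,0,-0.0133],"turn":[0,0,0],"fingers":0.35}
    - {"delta_pos":[0,0,-0.04],"turn":[0,0,0],"fingers":0.35}
    - {"delta_pos":[0,0,-0.08],"turn":[0,0,0],"fingers":0.35}
    - {"delta_pos":[-0.0267,0,-0.12],"turn":[0,0,0],"fingers":0.35}
    - {"delta_pos":[-0.0667,0,-0.1467],"turn":[0,0,0],"fingers":0.35}
    - {"delta_pos":[-0.0933,0,-0.1467],"turn":[0,0,0],"fingers":0.5}
    - {"delta_pos":[-0.0933,0,-0.1467],"turn":[0,0,0],"fingers":1}

```text
clock: 13.55
position: [0.5636, 0.1164, 0.1698]
ee_rot: [0.66, 0.752, -0.0, -0.0]
ft_force: [0.2, 0.4, 0.2]
grip_width: 0.299
grasp_force: 0.0
```

```bash
python3 st.py
python3 - <<'E'
from fit import *
import pickle
c=grab('wrist'); pickle.dump(c,open('w6.pkl','wb')); save(c,'w6.png')
hsv=cv2.cvtColor(c['color'],cv2.COLOR_RGB2HSV); m=cv2.inRange(hsv,(15,140,60),(32,255,255))
v,u=np.nonzero(cv2.erode(m,np.ones((5,5)))); P=at_d(c,np.c_[u,v]); i=(P[:,2]>.05)&(P[:,2]<.13);P=P[i]
T=P[P[:,2]>.088]; A=np.c_[T[:,:2]-T[:,:2].mean(0),np.ones(len(T))]; print(len(T),'plane',np.linalg.lstsq(A,T[:,2],rcond=None)[0],T.mean(0))
for p in[(u[i].min()-18,int(np.median(v))),(u[i].max()+18,int(np.median(v)))]: print('plate z',at_d(c,p))
E
```

```text
[0.5636 0.1164 0.1698] F [0.2 0.4 0.2] Ftool [ 0.4  0.2 -0.2] Ttool [-0.02  0.08  0.01] yaw 1.7011
to go [0.0716 0.0002 0.1091]
7000 plane [-0.00084595 -0.00037906  0.09417392] [0.55324662 0.18902999 0.09417392]
plate z [[0.52092371 0.18419895 0.06851595]]
plate z [[0.58557704 0.19271262 0.06766273]]
```

View pics/w6.png

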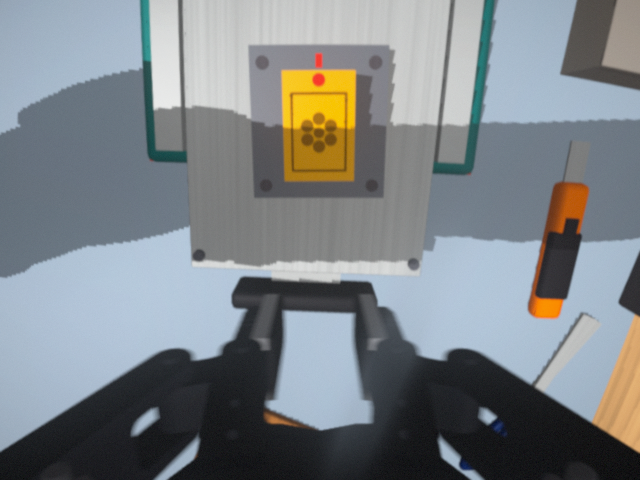

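The wrist view shows the die seated flat on the plate: top at 0.0942 m = 0.068 + 0.026, no tilt, key towards the red mark. The bar is visible at about (236-373, 279-297). Next I measure the press axis and the bar.

Run:
```python
from h import *
import pickle
c=pickle.load(open('w6.pkl','rb')); t=pickle.load(open('top.pkl','rb'))
g=c['color'].max(2)
print('col305',g[268:320:2,305]); print('row288',[(u,int(g[288,u])) for u in list(range(228,242,2))+list(range(368,382,2))])
b=lambda pts,z: at_z(t,(np.array(pts)+.5)/6-.5+[180,210],z)
w=b([(76,118),(128,515),(560,25),(630,428)],.057); print('bed',w.round(4)); 
for i,j in((0,2),(1,3)): print('yaw bed',np.arctan2(*(w[i]-w[j])[1::-1]))
print('front edge',np.arctan2(*(w[2]-w[3])[1::-1])+np.pi/2)
print(at_d(c,[(305,v) for v in range(276,316,4)]).round(4))
print(at_z(c,[(236,288),(374,290)],.078))
```

```text
col305 [215 210 201 210 209 191 131  74  46  44  41  45  45  47  54  64  67  69
  68  64  61  91 187 212 214 214]
row288 [(228, 218), (230, 216), (232, 214), (234, 153), (236, 60), (238, 47), (240, 51), (368, 50), (370, 53), (372, 89), (374, 200), (376, 214), (378, 213), (380, 213)]
bed [[0.6205 0.2916 0.057 ]
 [0.459  0.2796 0.057 ]
 [0.6385 0.0939 0.057 ]
 [0.4727 0.0804 0.057 ]]
yaw bed 1.6614490670426827
yaw bed 1.6396020303666146
front edge 1.6522236865427844
[[0.5569 0.0851 0.0542]
 [0.5573 0.0818 0.0537]
 [0.5577 0.08   0.0569]
 [0.5579 0.0807 0.0661]
 [0.5581 0.0804 0.0723]
 [0.5584 0.079  0.0759]
 [0.5588 0.0766 0.077 ]
 [0.5591 0.0745 0.0789]
 [0.5594 0.0711 0.0779]
 [0.5598 0.0677 0.0769]]
[[0.51205144 0.07951113 0.078     ]
 [0.60345911 0.09017977 0.078     ]]
```

```bash
cat >> h.py <<'E'
def rel2(targets):
    o=get_obs(); R=Rn.from_quat(o['ee_rot'])
    for x,y,z,yaw,t in targets:
        Rt=Rn.from_euler('z',yaw)*Rn.from_euler('x',np.pi)*Rn.from_euler('y',t)
        print('dpos',R.inv().apply(np.array([x,y,z])-o['position']).round(4),'turn',(R.inv()*Rt).as_rotvec().round(4))
E
python3 -c "
from h import *
rel2([(.563,.0,.15,1.652,.2),(.563,0.0,.12,1.652,.5),(.563,.01,.055,1.652,.5)]); print(get_obs()['joint_pos'])"
```

```text
dpos [-0.117  -0.0158  0.0194] turn [-0.0062  0.1998  0.0508]
dpos [-0.117  -0.0157  0.0494] turn [-0.0138  0.4997  0.0497]
dpos [-0.1071 -0.0144  0.1144] turn [-0.0138  0.4997  0.0497]
[-0.75416337  0.2790946   0.55874372  1.69180935 -0.15667982  1.21652778
 -0.0258292 ]
```

Scaled: -0.117 m / 0.75 = -0.156, 0.01 m / 0.75 = 0.0133, -0.01 rad / 4 = -0.0025.

Emit:
move_arm:
  plan:
    - {"delta_pos":[-0.04,-0.0053,0],"turn":[0,0.0125,0.0025],"fingers":1}
    - {"delta_pos":[-0.0867,-0.0107,0.0067],"turn":[0,0.025,0.0075],"fingers":1}
    - {"delta_pos":[-0.1333,-0.016,0.0133],"turn":[-0.0015,0.05,0.0125],"fingers":1}
    - {"delta_pos":[-0.156,-0.0213,0.0267],"turn":[-0.0025,0.0875,0.0125],"fingers":1}
    - {"delta_pos":[-0.156,-0.0213,0.0667],"turn":[-0.0035,0.125,0.0125],"fingers":1}
    - {"delta_pos":[-0.156,-0.0213,0.0867],"turn":[-0.0035,0.125,0.0125],"fingers":1}
    - {"delta_pos":[-0.156,-0.0213,0.0867],"turn":[-0.0035,0.125,0.0125],"fingers":1}

```text
clock: 14.48
position: [0.5626, 0.0018, 0.1037]
ee_rot: [0.656, 0.713, 0.166, -0.183]
ft_force: [0.4, -0.3, 1.4]
grip_width: 0.005
grasp_force: 0.0
```

Run:
```python
from h import *
o=get_obs(); R=Rn.from_quat(o['ee_rot']); print(o['position'],o['ft_force'],o['grip_width'],R.as_matrix().round(3),o['joint_pos'].round(2))
rel2([(.563,.01,.055,1.652,.5),(.562,.035,.055,1.652,.5)])
s=grab('side'); P=[]
# tip location by side depth: lowest gripper points near TCP
v,u=np.mgrid[100:420,200:420]; P=at_d(s,np.c_[u.ravel(),v.ravel()]); L=R.inv().apply(P-o['position']); i=(abs(L[:,0])<.03)&(abs(L[:,1])<.04)&(L[:,2]<.04)&(P[:,2]>.02); print('tip z',np.percentile(L[i,2],[95,99,99.8]),i.sum())
```

```text
[0.56263503 0.00182739 0.10372751] [ 0.39132473 -0.27021029  1.37300852] 0.004869500500401679 [[-0.073  0.996 -0.042]
 [ 0.875  0.084  0.477]
 [ 0.479 -0.002 -0.878]] [-0.24  0.46  0.56  1.73 -0.73  1.32  0.68]
dpos [-0.0162  0.0012  0.0467] turn [-0.0032  0.0007  0.0014]
dpos [0.0057 0.0023 0.0586] turn [-0.0032  0.0007  0.0014]
tip z [-0.06711565 -0.02916676 -0.01967667] 3053
```

Scaled: 0.0805 m / 0.75 = 0.1073, 0.06 m / 0.75 = 0.08.

Emit:
move_arm:
  plan:
    - {"delta_pos":[-0.0133,0.0013,0.0267],"turn":[0,0,0],"fingers":1}
    - {"delta_pos":[-0.028,0.0013,0.06],"turn":[0,0,0],"fingers":1}
    - {"delta_pos":[-0.028,0.0013,0.0733],"turn":[0,0,0],"fingers":1}
    - {"delta_pos":[-0.016,0.0013,0.08],"turn":[0,0,0],"fingers":1}
    - {"delta_pos":[0.0013,0.0013,0.0893],"turn":[0,0,0],"fingers":1}
    - {"delta_pos":[0.0133,0.0013,0.096],"turn":[0,0,0],"fingers":1}
    - {"delta_pos":[0.0187,0.0013,0.0987],"turn":[0,0,0],"fingers":1}
    - {"delta_pos":[0.024,0.0013,0.1013],"turn":[0,0,0],"fingers":1}
    - {"delta_pos":[0.0293,0.0013,0.1047],"turn":[0,0,0],"fingers":1}
    - {"delta_pos":[0.0347,0.0013,0.1073],"turn":[0,0,0],"fingers":1}

```text
clock: 15.78
position: [0.5594, 0.0613, 0.0469]
ee_rot: [0.657, 0.712, 0.168, -0.182]
ft_force: [0.2, -0.1, -0.1]
grip_width: -0.002
grasp_force: 0.0
```

Scaled: 0.0315 m / 0.75 = 0.042, 0.01 m / 0.75 = 0.0133.

Emit:
move_arm:
  plan:
    - {"delta_pos":[0.0053,0,0.0033],"turn":[0,0,0],"fingers":1}
    - {"delta_pos":[0.012,0,0.0067],"turn":[0,0,0],"fingers":1}
    - {"delta_pos":[0.018,0,0.01],"turn":[0,0,0],"fingers":1}
    - {"delta_pos":[0.024,0,0.0133],"turn":[0,0,0],"fingers":1}
    - {"delta_pos":[0.03,0,0.0167],"turn":[0,0,0],"fingers":1}
    - {"delta_pos":[0.036,0,0.02],"turn":[0,0,0],"fingers":1}
    - {"delta_pos":[0.042,0,0.0233],"turn":[0,0,0],"fingers":1}

```text
clock: 16.65
position: [0.5566, 0.0951, 0.0468]
ee_rot: [0.657, 0.712, 0.168, -0.181]
ft_force: [-2.0, -7.8, 4.8]
grip_width: -0.002
grasp_force: 3.8
```

```bash
cat > bed.py <<'E'
from h import *
o=get_obs(); print(o['position'],o['ft_force'],o['torque'])
c=grab('side'); hsv=cv2.cvtColor(c['color'],cv2.COLOR_RGB2HSV); m=cv2.inRange(hsv,(15,140,80),(32,255,255)); m[240:]=0; m[:120]=0
v,u=np.nonzero(m); P=at_d(c,np.c_[u,v]); P=P[(P[:,2]>.05)&(P[:,2]<.13)&(P[:,0]>.45)&(P[:,0]<.65)]; print('die',len(P),P.mean(0) if len(P) else '',P[:,2].max() if len(P) else '')
E
python3 bed.py
```

```text
[0.55662657 0.09508425 0.04676213] [-2.04484086 -7.82894258  4.79530333] [-1.4535185   0.48546074  0.39323573]
die 382 [0.54888988 0.21144961 0.08930211] 0.09899765862901488
```

Scaled: 0.064 m / 0.75 = 0.0853, 0.022 m / 0.75 = 0.0293.

Emit:
move_arm:
  plan:
    - {"delta_pos":[0.0107,0,0.006],"turn":[0,0,0],"fingers":1}
    - {"delta_pos":[0.0213,0,0.012],"turn":[0,0,0],"fingers":1}
    - {"delta_pos":[0.032,0,0.0173],"turn":[0,0,0],"fingers":1}
    - {"delta_pos":[0.0427,0,0.0233],"turn":[0,0,0],"fingers":1}
    - {"delta_pos":[0.0533,0,0.0293],"turn":[0,0,0],"fingers":1}
    - {"delta_pos":[0.064,0,0.0353],"turn":[0,0,0],"fingers":1}
    - {"delta_pos":[0.0747,0,0.0413],"turn":[0,0,0],"fingers":1}
    - {"delta_pos":[0.0853,0,0.0467],"turn":[0,0,0],"fingers":1}

```text
clock: 17.7
position: [0.5507, 0.168, 0.0465]
ee_rot: [0.657, 0.712, 0.168, -0.181]
ft_force: [-1.6, -8.4, 1.5]
grip_width: -0.001
grasp_force: 4.0
```

```bash
python3 bed.py; python3 -c "
from h import *
print(get_obs()['joint_pos'].round(2))"
```

```text
[0.55071154 0.16795197 0.04648888] [-1.58801627 -8.35356776  1.46269906] [-1.84011473  0.28374254  0.24567698]
die 202 [0.53964454 0.2726885  0.0876057 ] 0.10074020995092636
[-0.46  0.45  0.45  1.86 -0.82  1.07  0.52]
```

Scaled: 0.045 m / 0.75 = 0.06, 0.008 m / 0.75 = 0.0107.

Emit:
move_arm:
  plan:
    - {"delta_pos":[0.0107,0,0.006],"turn":[0,0,0],"fingers":1}
    - {"delta_pos":[0.0213,0,0.012],"turn":[0,0,0],"fingers":1}
    - {"delta_pos":[0.032,0,0.0173],"turn":[0,0,0],"fingers":1}
    - {"delta_pos":[0.0427,0,0.0233],"turn":[0,0,0],"fingers":1}
    - {"delta_pos":[0.0533,0,0.0293],"turn":[0,0,0],"fingers":1}
    - {"delta_pos":[0.06,0,0.0327],"turn":[0,0,0],"fingers":1}

```text
clock: 18.5
position: [0.5463, 0.2193, 0.0463]
ee_rot: [0.657, 0.712, 0.167, -0.181]
ft_force: [-4.1, -24.9, 8.3]
grip_width: -0.002
grasp_force: 12.6
```

```bash
python3 bed.py
```

```text
[0.54633046 0.21926078 0.046327  ] [ -4.13758264 -24.91699095   8.28858196] [-4.29288276  0.76184546  0.71123925]
die 27 [0.53467771 0.31057285 0.07538298] 0.08199607142518073
```

Scaled: 0.001 m / 0.75 = 0.0013, 0.0005 m / 0.75 = 0.0007.

Emit:
move_arm:
  plan:
    - {"delta_pos":[0.0013,0,0.0007],"turn":[0,0,0],"fingers":1}
    - {"delta_pos":[0.0013,0,0.0007],"turn":[0,0,0],"fingers":1}

```text
clock: 18.8
position: [0.5465, 0.219, 0.0463]
ee_rot: [0.658, 0.712, 0.167, -0.181]
ft_force: [-3.2, -11.3, 3.9]
grip_width: -0.001
grasp_force: 5.8
```

Scaled: 0.003 m / 0.75 = 0.004, 0.001 m / 0.75 = 0.0013.

Emit:
move_arm:
  plan:
    - {"delta_pos":[0.002,0,0.0013],"turn":[0,0,0],"fingers":1}
    - {"delta_pos":[0.004,0,0.002],"turn":[0,0,0],"fingers":1}
    - {"delta_pos":[0.004,0,0.002],"turn":[0,0,0],"fingers":1}

```text
clock: 19.18
position: [0.5465, 0.2192, 0.0462]
ee_rot: [0.659, 0.711, 0.166, -0.179]
ft_force: [-6.4, -24.0, 10.1]
grip_width: -0.002
grasp_force: 11.5
```

```bash
python3 bed.py
```

```text
[0.5465373  0.21920373 0.04620661] [ -6.37655069 -23.99290883  10.14192159] [-3.80963202  1.34670257  1.00232275]
die 26 [0.53431784 0.31057418 0.07516074] 0.08182377395125573
```

Scaled: -0.17 m / 0.75 = -0.2267, -0.12 m / 0.75 = -0.16.

Emit:
move_arm:
  plan:
    - {"delta_pos":[-0.0067,0,-0.004],"turn":[0,0,0],"fingers":1}
    - {"delta_pos":[-0.0267,0,-0.0147],"turn":[0,0,0],"fingers":1}
    - {"delta_pos":[-0.0667,0,-0.04],"turn":[0,0,0],"fingers":1}
    - {"delta_pos":[-0.1067,0,-0.08],"turn":[0,0,0],"fingers":1}
    - {"delta_pos":[-0.1333,0,-0.1333],"turn":[0,0,0],"fingers":1}
    - {"delta_pos":[-0.16,0,-0.2],"turn":[0,0,0],"fingers":1}
    - {"delta_pos":[-0.1867,0,-0.2267],"turn":[0,0,0],"fingers":1}
    - {"delta_pos":[-0.1867,0,-0.2267],"turn":[0,0,0],"fingers":1}

```text
clock: 20.23
position: [0.5632, 0.0186, 0.1297]
ee_rot: [0.658, 0.712, 0.169, -0.18]
ft_force: [-0.2, 0.8, -0.6]
grip_width: -0.002
grasp_force: 0.0
```

```bash
python3 bed.py
python3 - <<'E'
from h import *
import pickle
t=grab('top'); s=grab('side'); pickle.dump((t,s),open('end.pkl','wb'))
a=1.652; ex=np.array([np.cos(a),np.sin(a)]); ey=np.array([-ex[1],ex[0]])
for n,c,c0 in(('top',t,pickle.load(open('top.pkl','rb'))),('side',s,pickle.load(open('side.pkl','rb')))):
  for lab,k in(('before',c0),('after',c)):
    v,u=np.nonzero(k['range_z']>0); P=at_d(k,np.c_[u,v]); q=(P[:,:2]-[.5534,.1883]); X=q@ex; Y=q@ey
    hsv=cv2.cvtColor(k['color'],cv2.COLOR_RGB2HSV)[v,u]
    bar=(abs(Y)<.05)&(P[:,2]>.05)&(P[:,2]<.082)&(k['color'][v,u].max(1)<60)&(X>-.16)&(X<.10)
    plat=(abs(Y)<.055)&(P[:,2]>.11)&(P[:,2]<.135)&(X>.05)&(X<.2)
    print(n,lab,'bar X pct',np.percentile(X[bar],[2,50,98]).round(4) if bar.sum() else None,bar.sum(),'platen front',np.percentile(X[plat],[1,3,10]).round(4) if plat.any() else None)
E
```

```text
[0.56317948 0.01857155 0.12969836] [-0.22824579  0.77481273 -0.59753055] [-0.51617876 -0.00776213 -0.00633747]
die 60 [0.54510242 0.31221193 0.07470322] 0.08280950939298526
top before bar X pct [-0.1219 -0.1113  0.0211] 354 platen front [0.0988 0.0991 0.0996]
top after bar X pct [0.0317 0.0372 0.0454] 269 platen front [0.0988 0.0991 0.0997]
side before bar X pct [-0.1282 -0.1236  0.0188] 667 platen front [0.0948 0.096  0.0983]
side after bar X pct [0.0272 0.0321 0.0393] 456 platen front [0.0944 0.0954 0.0976]
```

```bash
python3 -c "
from workcell import hand_in
print(hand_in())"
```

```text
the job is handed in; nothing more can be done
None
```

The brass die is seated flush with its key in the slot and released. The bed moved about 154 mm in to a firm stop under the head, and I handed the job in about 20 s into the 72 s limit.

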